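# Lock the free-spinning welding turntable and tighten its clamp

## Robot

A 6-joint arm with a two-finger parallel gripper is mounted at the origin on the work surface. World frame = base frame: x ahead of the robot, y to its left, z up, the work surface at z = 0. Lengths are in m, angles in rad, forces in N, time in s.
With the tool pointing down it reaches from about 0.25 to 0.775 m from the base axis. Payload 4 kg.
Tool frame: the origin (TCP) lies at the very end of the fingers, on their centre line; the grasp point (between the pads) lies 19 mm behind it; z points along the fingers, y is the line along which they close (so a half turn about z gives the same grasp; the last joint's range is limited). The gripper opens to 94 mm and grips with 3 to 60 N. Pads are 16 mm wide; open, the fingers measure 119 mm over their backs; the gripper's body (75 mm by 177 mm) begins 78 mm behind the grasp point.
Start: joints at [-1.331, 0.087, 1.371, -0, 1.684, -0.103], TCP at [0.185, -0.518, 0.206] pointing down, gripper open.
Joint ranges: [-3.1, 3.1], [-0.76, 2.03], [0.27, 2.55], [-1.08, 4.22], [0.17, 2.65], [-2.57, 2.57]. Speed limits (rad/s): [2.79, 2.79, 3.14, 3.14, 3.14, 3.14].

## Interface

Orientations are given as [roll, pitch, yaw] about the fixed x, y, z axes, in that order (R = Rz(yaw) Ry(pitch) Rx(roll)).
In Python, from bench import robot gives the robot as it stands. The module is installed in compiled form; this text tells all that it offers.
- The arm moves only by the tool move_arm, never from a script. Its argument "deltas" is one flat list of numbers, 7 for each row, row after row: the turn, a rotation vector about the tool's x, y, z in rad, then the shift along the tool's x, y, z in cm, then the closure, from -1 (fully open) to 1 (shut). A call has 1 to 8 rows; each row is the pose to reach, as a shift and turn from the pose commanded when the call began, along the tool's axes at that moment; what a row does not reach only later rows make up. A row lasts 1/10 s, in which the tool goes at most 50 mm and 8.59 degrees, less where a joint would pass 70% of its speed; a pose out of reach is approached as far as the arm can. A call with a gripper value outside its range is refused whole. The fingers move at their own pace and stop on an object; the grip force is fixed at half the most. Time passes only in rows, so rows that repeat a pose let the fingers close. It gives the time, the measured TCP pose, the force, the opening and the grip force at its end, in the units of the state.
- robot.get_obs(): the state, without advancing time (a new reading comes with each control period).
- robot.snapshot(name): name is "side" or "top" or "wrist"; returns a dict with "image" (420x560x3 uint8, red, green, blue), "depth" (420x560 float32, m along the optical axis (not along the pixel's ray), 0 where there is no reading), "fov_y" (degrees; the focal length in pixels is half the picture's height over the tangent of half this angle, whatever the lens; pixels are square), "cx", "cy" (the principal point, pixels), "origin" and "orientation" of the camera in the world; the wrist camera has in their place "T_tool_cam" (4x4, takes a point from camera to tool coordinates, whose origin is the TCP and whose axes are the flange's). Camera axes: x right, y up, looking along -z (the intrinsics and any distortion apply to the point x, -y, -z); pixel columns grow to the right and rows downward; lengths in m; the calibration is good to about 2 mm. A picture is of the moment at which its call begins: read the wrist's pose just before it.
- robot.close_job(): hands the job in; it is judged then, once.
The state is a dict: "time": time; "joint_positions": joint angles; "qvel": joint speeds; "joint_torque": joint torques, N m; "tool_pos": TCP position; "ee_rot": TCP orientation; "wrist_force": force on the tool from outside, world axes, zero at the start; "wrist_torque": the same for the moment, N m; "width": finger opening in m; "finger_force": force on a finger pad.
Only numpy, scipy, OpenCV 4.12 (cv2) and the standard library are available. Lean on these libraries where they do the work, as an engineer would, in place of code of your own. Each camera call takes 0.05 s, during which the arm holds its last target. There are 200 camera calls.

## Task

The copper-coloured flange on the little welding turntable must be clamped tight, but the table spins freely, so the orange clamp handle just carries it round. Turn the table until its red slot lines up with the green locking channel, lay the yellow locking bar down flat in both so that it reaches right through the red slot, let go of it, and then turn the orange handle clockwise (seen from above) all the way to its tight stop. Leave the bar lying in place with the table locked, and leave the other things on the bench where they are.

Things in the scene. Friction and masses are not known exactly. Their poses are not given: they have to be found in the camera images.
- turn_base: Fixed turntable base, green. Origin on the bench under the turntable axis, z up; +x runs along the green locking channel: a block 44 mm wide, x = 125 to 225 mm, with a slot along x open at top and ends, 20 mm wide, floor 80 mm above the bench, walls to 94 mm, then flared lips up to 105 mm (48 mm over all). The steel table plate on the base is 200 mm across, its top 57 mm above the bench.
- dock (a point): Where the locking bar's origin (centre of its underside) lies when home: on the channel's slot floor, 165 mm from the turntable axis along the base's +x, 80 mm above the bench. Axes as the base's. The bar is symmetrical: its x may point along +x or -x. It may lie up to 20 mm farther out or 30 mm farther in.
- plate_part (a joint): Angle of the free-spinning table plate, rad, positive counter-clockwise seen from above; 0 = its red slot in line with the green channel. Starts at 0.35 to 1.1. It turns almost freely (0.03 N m), carrying flange and clamp handle along. With the bar in both slots about 0.1 rad of play either way remains.
- plate_slot (a point): Middle of the slot floor in the red block near the plate's rim, 85 mm from the turntable axis, 80 mm above the bench, level with the channel floor; x points outwards along the slot. Slot 20 mm wide, 26 mm long, open at top and ends, walls to 94 mm, then flared lips to 105 mm (48 mm over all). Inside of it the copper flange: 120 mm across, top at 77 mm, its 72 mm neck to 87 mm.
- clamp_part (a joint): Turn of the orange clamp handle relative to the plate, rad; grows clockwise seen from above. Starts loose at 0.2 to 0.6; 1.6 is the hard tight stop. It takes 0.2 N m either way, far more than the plate: unless the plate is braced, plate and handle go round together and this value stays. It stays where it is left.
- clamp_grip (a point): Grip point of the orange clamp handle, on the turntable axis, 153 mm above the bench. The handle is an upright paddle 90 mm long (this point's y), 12 mm thick (x), from 133 to 167 mm above the bench, on a 36 mm round hub. Paddle direction: base y turned counter-clockwise by plate_part minus clamp_part (locked and tight: in line with the bar).
- lock_bar: Loose yellow locking bar, 0.3 to 0.6 kg: straight bar 200 mm long (x), 14 mm wide (y), 16 mm high, with an upright grip tab on its middle, 44 mm long (x), 12 mm thick (y), rising to 66 mm above the bar's underside. Origin in the centre of the underside, z up. Starts lying on the bench.
- pipe_offcut: Bystander: dark steel pipe offcut standing upright, 60 mm across, 80 mm high; origin under its centre.
- hammer: Bystander: hammer lying on the bench, 240 mm long.
- wire_brush: Bystander: brush with wooden handle lying on the bench, 220 mm long.
- spray_can: Bystander: upright spray can, 60 mm across, 170 mm high; origin under its centre.
- coupon: Bystander: flat steel test plate 150 x 80 x 10 mm lying on the bench.
- magnet_square: Bystander: red triangular magnetic welding square lying on the bench, about 90 mm, 20 mm high.
There are look-alikes about, which are no part of the job. There is more than one size of the lock_bar; the job needs the larger.

How it is judged:
On the way, in this order (a step that is already met when the one before it is completed fails the run):
1. the bar lies home in the plate's slot and the channel, let go of, while the clamp handle is still loose (x of lock_bar in the frame of dock between -0.03 and 0.02 m and y of lock_bar in the frame of dock between -0.006 and 0.006 m and z of lock_bar in the frame of dock between -0.004 and 0.004 m and angle between the x axis of lock_bar and the x axis of turn_base, either way round below 0.12 rad and angle between lock_bar's own z axis and vertical below 0.06 rad and value of joint plate_part between -0.18 and 0.18 rad and value of joint clamp_part below 1 rad and contact force between the fingers and lock_bar below 0.3 N), for 0.2 s.
2. the clamp handle is turned to its tight stop with the bar still home (x of lock_bar in the frame of dock between -0.03 and 0.02 m and y of lock_bar in the frame of dock between -0.006 and 0.006 m and z of lock_bar in the frame of dock between -0.004 and 0.004 m and angle between the x axis of lock_bar and the x axis of turn_base, either way round below 0.12 rad and angle between lock_bar's own z axis and vertical below 0.06 rad and value of joint plate_part between -0.18 and 0.18 rad and value of joint clamp_part above 1.47 rad), for 0.2 s.
At the end, for the whole second after the job is handed in: The bar lies flat in both slots (its origin at most 20 mm outward or 30 mm inward of dock, 6 mm across, 4 mm in height, 0.12 rad in direction, 0.06 rad of level), the plate is within 0.18 rad of lined up, the clamp handle stands at 1.47 rad or more (stop at 1.6), and bar and plate are at rest (all of step 2 and linear speed of lock_bar below 0.02 m/s and velocity of joint plate_part between -0.05 and 0.05 rad/s); the robot touches nothing.
It fails at once if one of the six bystanders is shoved by more than 30 mm (distance of any of pipe_offcut, hammer, wire_brush, spray_can, coupon, magnet_square from where it was at the start of the episode above 0.03 m).
It also fails if it takes over 64 s, if anything falls off the work surface, if the arm or the gripper's body presses on something with over 40 N, if the wrist force passes 120 N, or if a joint passes its speed limit or range.

## Working session

There is one attempt and no reset: what is moved stays moved. The work goes in short steps, Python scripts to look and compute and a tool call to move; the robot and the scene stay as the last step left them, time stands still between calls to the robot, and variables do not carry over. Pictures are saved under pics/ and viewed, at most 10 in all, crops included, and the job is handed in when it is done.

Besides the shell and the picture viewer there is one more tool, called after ">>>" as name(argument=value, ...) on one line, values as JSON. move_arm: Moves the arm, as the interface text tells. Its arguments: {"type":"object","properties":{"deltas":{"type":"array","items":{"type":"number"}}},"required":["deltas"]}

```bash
mkdir -p pics
cat > h.py <<'E'
import numpy as np, cv2
from scipy.spatial.transform import Rotation as R
from bench import robot
def rot(o):
    o=np.array(o,float)
    return o if o.shape==(3,3) else (R.from_euler('xyz',o).as_matrix() if o.size==3 else R.from_quat(o).as_matrix())
def snap(n):
    ob=robot.get_obs(); s=robot.snapshot(n)
    if n=='wrist':
        T=np.eye(4);T[:3,:3]=rot(ob['ee_rot']);T[:3,3]=ob['tool_pos']
        C=T@np.array(s['T_tool_cam']); s['Rm'],s['o']=C[:3,:3],C[:3,3]
    else: s['Rm'],s['o']=rot(s['orientation']),np.array(s['origin'])
    s['f']=210/np.tan(np.radians(s['fov_y'])/2)
    return s
def rays(s,uv):
    uv=np.atleast_2d(uv).astype(float)
    return np.c_[(uv[:,0]-s['cx'])/s['f'],-(uv[:,1]-s['cy'])/s['f'],-np.ones(len(uv))]@s['Rm'].T
def onz(s,uv,z):
    d=rays(s,uv); return s['o']+d*((z-s['o'][2])/d[:,2])[:,None]
def cloud(s):
    v,u=np.mgrid[:420,:560]; d=rays(s,np.c_[u.ravel(),v.ravel()])
    P=s['o']+d*s['depth'].ravel()[:,None]; P[s['depth'].ravel()<=0]=np.nan
    return P.reshape(420,560,3)
def save(s,name,crop=None,k=1):
    im=s['image'][...,::-1]
    if crop: im=im[crop[1]:crop[3],crop[0]:crop[2]]
    cv2.imwrite('pics/'+name,cv2.resize(im,None,fx=k,fy=k,interpolation=cv2.INTER_CUBIC))
E
python3 - <<'E'
from h import *
print(robot.get_obs())
for n in('top','side'):
    s=snap(n);save(s,n+'0.png',k=1.4)
    print({k:v for k,v in s.items() if k not in('image','depth')})
    np.savez(n+'0.npz',**s)
E
```

```text
{'time': 0.0, 'joint_positions': array([-1.33108326e+00,  8.79409000e-02,  1.37222847e+00, -9.11565047e-06,
        1.68357394e+00, -1.03110695e-01]), 'qvel': array([-0.00172333, -0.00127287,  0.00199529,  0.00044053,  0.0008913 ,
       -0.00045288]), 'joint_torque': array([-1.69488303e-03, -3.40185285e+01, -3.02432299e+01,  7.15036970e-02,
        3.31619766e-02, -1.55419093e-04]), 'tool_pos': array([ 0.1847408 , -0.51747748,  0.20432495]), 'ee_rot': array([-3.13945249e+00, -2.12350649e-04,  3.42822515e-01]), 'wrist_force': array([ 0.15637723, -0.15160214,  0.32352933]), 'wrist_torque': array([-0.0195954 , -0.00532397,  0.02825473]), 'finger_force': 0.0, 'width': 0.09473751544675901}
{'fov_y': 49.3540381723424, 'cx': 277.6740210884411, 'cy': 211.72313838996115, 'origin': array([0.48113253, 0.00716769, 1.3723604 ]), 'orientation': array([ 0.10610445, -0.02304295, -1.5845489 ]), 'Rm': array([[-0.01374849,  0.99431573, -0.10558038],
       [-0.99963998, -0.01123488,  0.0243656 ],
       [ 0.02304091,  0.10587736,  0.99411222]]), 'o': array([0.48113253, 0.00716769, 1.3723604 ]), 'f': np.float64(457.0555450610565)}
{'fov_y': 57.63945132031723, 'cx': 277.5993031885044, 'cy': 209.60707313243196, 'origin': array([0.3565811 , 0.71715397, 0.69776872]), 'orientation': array([ 0.91324149,  0.02153358, -2.80148755]), 'Rm': array([[-0.94250105,  0.18781623, -0.27643595],
       [-0.33350884, -0.58185961,  0.74176226],
       [-0.02153192,  0.79130554,  0.61104167]]), 'o': array([0.3565811 , 0.71715397, 0.69776872]), 'f': np.float64(381.677262469223)}
```

View pics/top0.png

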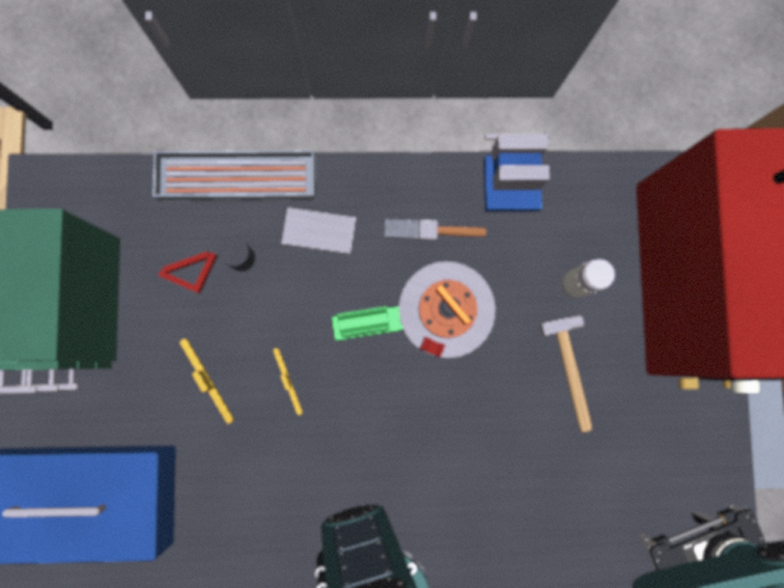

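View pics/side0.png

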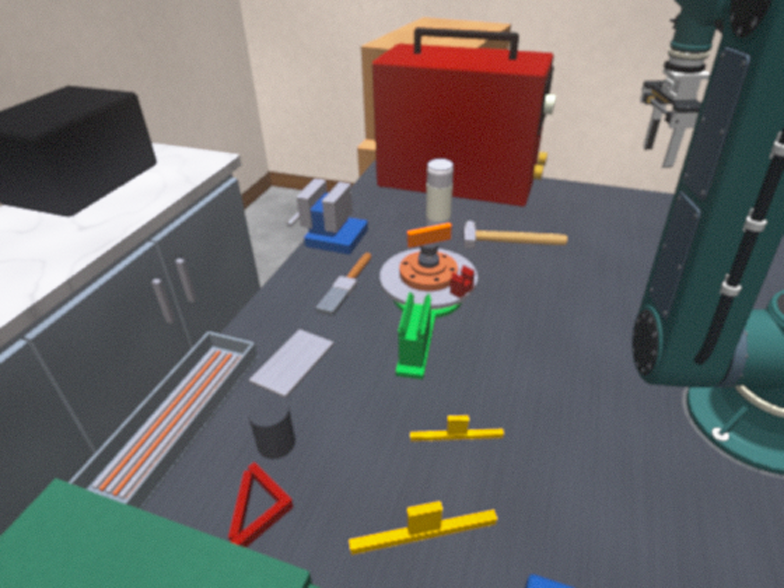

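The top view (784-wide) shows two candidates for the yellow bar: a large one at (206,381) and a small one at (288,381). The large one should be 200 mm long. The green channel is at (366,322), the red block at (432,346) and the orange paddle at (455,304). The red triangle (190,270), the orange rods in the tray and the vise aren't what I need.

```bash
cat > meas.py <<'E'
from h import *
def comps(s,lo,hi,amin=40):
    hsv=cv2.cvtColor(s['image'],cv2.COLOR_RGB2HSV); m=cv2.inRange(hsv,lo,hi)
    n,l,st,c=cv2.connectedComponentsWithStats(m)
    return [(l==i) for i in range(1,n) if st[i,4]>=amin]
def pts(m): v,u=np.nonzero(m); return np.c_[u,v]
E
python3 - <<'E'
from meas import *
s=snap('top'); P=cloud(s)
def rep(name,ms,zlo,zhi):
    for m in ms:
        q=P[m]; q=q[(q[:,2]>zlo)&(q[:,2]<zhi)]
        if len(q)<10: continue
        (c,wh,a)=cv2.minAreaRect((q[:,:2]*1000).astype(np.float32))
        d=np.linalg.eigh(np.cov(q[:,:2].T))[1][:,1]
        print(name,pts(m).mean(0).round(),len(q),'ctr',np.round(c,1),'wh',np.round(wh,1),'ang',np.degrees(np.arctan2(d[1],d[0])).round(1),'zmed',np.median(q[:,2]).round(3),np.percentile(q[:,2],98).round(3))
Y=comps(s,(20,120,100),(32,255,255)); rep('yel',Y,-.02,.2)
rep('yelbar',Y,-.02,.03); rep('yeltab',Y,.05,.08)
rep('green',comps(s,(50,120,100),(75,255,255)),.06,.13)
rep('orange',comps(s,(5,120,120),(19,255,255)),.14,.19)
rep('flange',comps(s,(2,60,80),(19,255,255)),.05,.1)
R_=comps(s,(0,150,60),(4,255,255))+comps(s,(174,150,60),(180,255,255)); rep('red',R_,.07,.13)
save(s,'crop1.png',(120,230,340,310),3)
# plate: grey pixels by height
hsv=cv2.cvtColor(s['image'],cv2.COLOR_RGB2HSV)
m=(hsv[...,1]<60)&(hsv[...,2]>110)
n,l,st,c=cv2.connectedComponentsWithStats(m.astype(np.uint8))
i=l[int(278/1.4),int(425/1.4)] if l[int(278/1.4),int(425/1.4)] else l[195,305]
k,_=cv2.findContours((l==i).astype(np.uint8),cv2.RETR_EXTERNAL,cv2.CHAIN_APPROX_NONE)
g=onz(s,cv2.convexHull(max(k,key=len))[:,0],.057)
(c,r)=cv2.minEnclosingCircle((g[:,:2]*1000).astype(np.float32));print('plate',c,r,(c[0],c[1]))
E
```

```text
yel [147. 272.] 459 ctr [450.2 365. ] wh [199.2  30.5] ang -149.0 zmed 0.017 0.069
yel [205. 272.] 219 ctr [448.7 193.3] wh [145.3  17.7] ang -159.2 zmed 0.012 0.052
yel [492. 273.] 64 ctr [ 436.4 -618.6] wh [27.4 14. ] ang 95.1 zmed 0.106 0.111
yelbar [147. 272.] 347 ctr [450.2 365. ] wh [199.2  30.5] ang -149.0 zmed 0.016 0.026
yelbar [205. 272.] 177 ctr [448.7 193.3] wh [145.3  17.7] ang -159.2 zmed 0.011 0.024
yeltab [147. 272.] 86 ctr [453.4 358.5] wh [43.6 13.1] ang -149.1 zmed 0.066 0.071
yeltab [205. 272.] 11 ctr [452.6 190.5] wh [25.3  7.9] ang -159.4 zmed 0.052 0.055
green [258. 225.] 193 ctr [580.8  30.3] wh [19.1 98.6] ang 98.2 zmed 0.099 0.108
green [259. 235.] 220 ctr [555.9  27.2] wh [17.6 99.1] ang 97.7 zmed 0.099 0.107
orange [320. 220.] 193 ctr [ 594.3 -144.3] wh [89.1 13. ] ang -141.3 zmed 0.165 0.172
flange [320. 220.] 1039 ctr [ 594. -144.] wh [118.1 115.1] ang 126.8 zmed 0.078 0.092
flange [491. 271.] 11 ctr [ 437.8 -604.8] wh [ 3.9 17.1] ang 173.7 zmed 0.093 0.099
red [515. 183.] 974 ctr [ 659.  -567.6] wh [403.3   8.2] ang 180.0 zmed 0.101 0.129
red [309. 248.] 91 ctr [ 515.6 -108.3] wh [36.  19.7] ang 64.9 zmed 0.094 0.108
red [476. 233.] 22 ctr [ 544.1 -567.3] wh [46.7  5.5] ang 178.5 zmed 0.116 0.129
plate (593.7622680664062, -144.17274475097656) 103.54597473144531 (593.7622680664062, -144.17274475097656)
```

View pics/crop1.png

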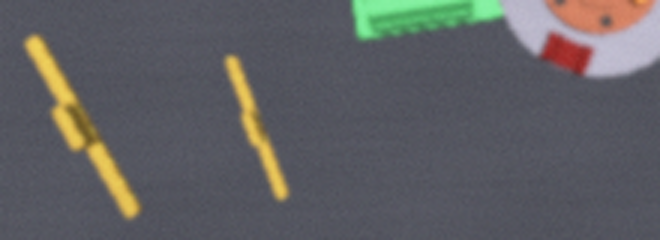

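The large bar measures 199 mm with a 43.6 mm tab, so it's the right one. Its tab is at about (0.4525, 0.360), direction 31°. The table axis is at (0.594, -0.144) and the channel points at about 98.2°. The plate sits at about 57° (1.0 rad) and the clamp at about 0.47 rad. I'll turn the table by the handle first, since handle friction is far above plate friction.

```bash
cat > plan.py <<'E'
import sys; from h import *
# usage: plan.py x y z yaw_deg  -> delta for the row from the measured pose
ob=robot.get_obs(); x=[float(a) for a in sys.argv[1:5]]
A=rot(ob['ee_rot']); B=R.from_euler('xyz',[np.pi,0,np.radians(x[3])]).as_matrix()
print('turn',R.from_matrix(A.T@B).as_rotvec().round(3),'cm',(A.T@(np.array(x[:3])-ob['tool_pos'])*100).round(2))
print('now',ob['tool_pos'].round(4),np.degrees(ob['ee_rot']).round(2),'w',round(ob['width'],4),'t',round(ob['time'],2),'q',ob['joint_positions'].round(2))
E
python3 plan.py 0.594 -0.144 0.25 38.7
```

```text
turn [-0.002 -0.    -0.333] cm [ 51.1  -21.44  -4.5 ]
now [ 0.1848 -0.5176  0.2046] [-1.799e+02 -1.000e-02  1.964e+01] w 0.0936 t 0.15 q [-1.33  0.09  1.37 -0.    1.68 -0.1 ]
```

>>> move_arm(deltas=[0,0,-0.333,51.1,-21.4,-4.5,-1,0,0,-0.333,51.1,-21.4,-4.5,-1,0,0,-0.333,51.1,-21.4,-4.5,-1,0,0,-0.333,51.1,-21.4,-4.5,-1,0,0,-0.333,51.1,-21.4,-4.5,-1,0,0,-0.333,51.1,-21.4,-4.5,-1,0,0,-0.333,51.1,-21.4,-4.5,-1,0,0,-0.333,51.1,-21.4,-4.5,-1])

```text
time: 0.95
tool_pos: [0.4805, -0.2476, 0.2378]
ee_rot: [-3.142, 0.0, 0.676]
wrist_force: [0.3, -0.7, -1.1]
width: 0.0936
finger_force: 0.0
```

```bash
python3 plan.py 0.594 -0.144 0.25 38.7
```

```text
turn [-0.  0.  0.] cm [15.33 -0.99 -1.23]
now [ 0.4805 -0.2476  0.2378] [-1.800e+02  1.000e-02  3.872e+01] w 0.0936 t 0.95 q [-0.58  0.06  1.33 -0.    1.75  0.31]
```

>>> move_arm(deltas=[0,0,0,14,-1,-1.2,-1,0,0,0,14,-1,-1.2,-1,0,0,0,14,-1,-1.2,-1,0,0,0,14,-1,-1.2,-1,0,0,0,14,-1,-1.2,-1,0,0,0,14,-1,-1.2,-1])

```text
time: 1.55
tool_pos: [0.5817, -0.1547, 0.2495]
ee_rot: [-3.141, 0.001, 0.675]
wrist_force: [0.7, 0.2, -0.2]
width: 0.0941
finger_force: 0.0
```

```bash
python3 - <<'E'
from meas import *
s=snap('wrist'); P=cloud(s)
save(s,'w1.png')
for m in comps(s,(5,120,120),(19,255,255)):
    q=P[m]; q=q[(q[:,2]>.155)&(q[:,2]<.18)]
    if len(q)<30: continue
    print('paddle',cv2.minAreaRect((q[:,:2]*1000).astype(np.float32)),np.median(q[:,2]))
E
python3 plan.py 0.594 -0.144 0.139 38.7
```

```text
paddle ((593.1749877929688, -146.00779724121094), (87.5723876953125, 11.224874496459961), 38.7274284362793) 0.1652778263948061
turn [-0.     0.001 -0.001] cm [ 1.67 -0.09 11.07]
now [ 0.5816 -0.1551  0.2497] [-1.7999e+02  4.0000e-02  3.8620e+01] w 0.0938 t 1.6 q [-0.35  0.2   1.16 -0.    1.79  0.54]
```

>>> move_arm(deltas=[0,0,0,1.6,0,0,-1,0,0,0,1.6,0,5,-1,0,0,0,1.6,0,9,-1,0,0,0,1.6,0,11,-1,0,0,0,1.6,0,11,-1,0,0,0,1.6,0,11,-1])

```text
time: 2.2
tool_pos: [0.5953, -0.1443, 0.1405]
ee_rot: [3.141, -0.0, 0.675]
wrist_force: [0.1, 0.0, 0.4]
width: 0.0939
finger_force: 0.0
```

>>> move_arm(deltas=[0,0,0,0,0,0,1,0,0,0,0,0,0,1,0,0,0,0,0,0,1,0,0,0,0,0,0,1,0,0,0,0,0,0,1,0,0,0,0,0,0,1,0,0,0,0,0,0,1,0,0,0,0,0,0,1])

```text
time: 3.0
tool_pos: [0.5949, -0.144, 0.1398]
ee_rot: [-3.142, 0.0, 0.676]
wrist_force: [-0.7, 0.3, -0.4]
width: 0.0334
finger_force: 0.0
```

>>> move_arm(deltas=[0,0,0,0,0,0,1,0,0,0,0,0,0,1,0,0,0,0,0,0,1,0,0,0,0,0,0,1,0,0,0,0,0,0,1,0,0,0,0,0,0,1])

```text
time: 3.6
tool_pos: [0.5952, -0.1443, 0.1398]
ee_rot: [3.141, -0.0, 0.676]
wrist_force: [1.7, -1.5, -1.7]
width: 0.0117
finger_force: 30.0
```

>>> move_arm(deltas=[0,0,0.12,0,0,0,1,0,0,0.25,0,0,0,1,0,0,0.4,0,0,0,1,0,0,0.55,0,0,0,1,0,0,0.7,0,0,0,1,0,0,0.84,0,0,0,1,0,0,0.95,0,0,0,1,0,0,1,0,0,0,1])

```text
time: 4.4
tool_pos: [0.5957, -0.1472, 0.1398]
ee_rot: [3.137, -0.004, -0.329]
wrist_force: [3.1, -9.2, -2.7]
width: 0.0119
finger_force: 30.0
```

>>> move_arm(deltas=[0,0,0,0,0,0,1,0,0,0,0,0,0,1])

```text
time: 4.6
tool_pos: [0.5957, -0.1473, 0.1398]
ee_rot: [3.137, -0.004, -0.326]
wrist_force: [3.7, -8.1, -2.7]
width: 0.0117
finger_force: 30.0
```

```bash
cat > tab.py <<'E'
from meas import *
s=snap('top'); P=cloud(s); ax=np.array([.594,-.1445])
for n,ms in(('green',comps(s,(50,120,100),(75,255,255))),('red',comps(s,(0,120,50),(4,255,255),15)+comps(s,(174,120,50),(180,255,255),15))):
    for m in ms:
        q=P[m]; q=q[(q[:,2]>.07)&(q[:,2]<.125)]
        if len(q)<8: continue
        c=np.array(cv2.minAreaRect((q[:,:2]*1000).astype(np.float32))[0])/1000
        if np.linalg.norm(c-ax)<.3: d=c-ax; print(n,c.round(4),len(q),'r',np.linalg.norm(d).round(4),'ang',np.degrees(np.arctan2(d[1],d[0])).round(1), cv2.minAreaRect((q[:,:2]*1000).astype(np.float32))[1:])
save(s,'top_now.png',(200,150,400,300),3)
E
python3 tab.py; python3 plan.py 0.594 -0.144 0.25 -20
```

```text
green [0.5813 0.0303] 190 r 0.1753 ang 94.2 ((16.384489059448242, 98.62615966796875), 5.4700846672058105)
green [0.5555 0.0273] 219 r 0.1761 ang 102.6 ((18.741350173950195, 99.16349792480469), 6.522298812866211)
red [ 0.5761 -0.0604] 92 r 0.086 ang 102.0 ((36.61216354370117, 20.19198226928711), 11.532919883728027)
turn [ 0.005 -0.004  0.023] cm [ -0.22  -0.21 -11.02]
now [ 0.5957 -0.1473  0.1399] [179.74  -0.22 -18.69] w 0.0118 t 4.65 q [-0.33  0.25  1.32 -0.    1.57  1.56]
```

View pics/top_now.png

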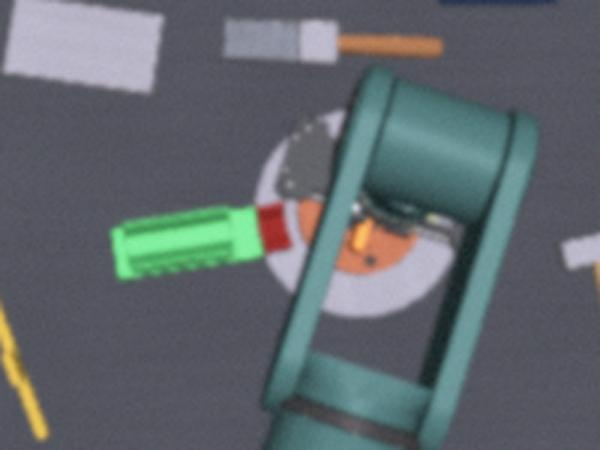

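The crop shows the red block (275,227) next to the green channel but about 3.5° short of it. I'll turn it a little more and then release.

>>> move_arm(deltas=[0,0,0.03,0,0,0,1,0,0,0.06,0,0,0,1,0,0,0.06,0,0,0,1,0,0,0.06,0,0,0,1,0,0,0.06,0,0,0,-1,0,0,0.06,0,0,0,-1,0,0,0.06,0,0,0,-1,0,0,0.06,0,0,0,-1])

```text
time: 5.45
tool_pos: [0.5948, -0.1434, 0.1399]
ee_rot: [-3.141, 0.0, -0.384]
wrist_force: [0.2, 0.5, -0.5]
width: 0.0402
finger_force: 0.0
```

>>> move_arm(deltas=[0,0,0,0,0,0,-1,0,0,0,0,0,0,-1,0,0,0,0,0,0,-1,0,0,0,0,0,0,-1,0,0,0,0,0,-3,-1,0,0,0,0,0,-7,-1,0,0,0,0,0,-11,-1,0,0,0,0,0,-11,-1])

```text
time: 6.25
tool_pos: [0.5975, -0.1448, 0.2581]
ee_rot: [-3.141, -0.014, -0.384]
wrist_force: [0.8, 0.0, 0.1]
width: 0.094
finger_force: 0.0
```

```bash
python3 tab.py; python3 plan.py 0.4525 0.36 0.25 31
```

```text
green [0.5682 0.0289] 410 r 0.1753 ang 98.5 ((42.36041259765625, 98.92511749267578), 8.353340148925781)
red [ 0.5813 -0.0587] 92 r 0.0868 ang 98.4 ((37.426918029785156, 19.887887954711914), 5.956498622894287)
turn [ 0.004 -0.008 -0.925] cm [-32.26 -41.37   0.19]
now [ 0.5965 -0.1445  0.2545] [-179.97   -0.49  -22.01] w 0.094 t 6.3 q [-0.33  0.22  1.12 -0.    1.79  1.62]
```

The slots are lined up at 98.4° and 98.5°. Next I'll go to the large bar.

>>> move_arm(deltas=[0,0,-0.925,-32.3,-41.4,0,-1,0,0,-0.925,-32.3,-41.4,0,-1,0,0,-0.925,-32.3,-41.4,0,-1,0,0,-0.925,-32.3,-41.4,0,-1,0,0,-0.925,-32.3,-41.4,0,-1,0,0,-0.925,-32.3,-41.4,0,-1,0,0,-0.925,-32.3,-41.4,0,-1,0,0,-0.925,-32.3,-41.4,0,-1])

```text
time: 7.1
tool_pos: [0.4834, 0.2421, 0.2478]
ee_rot: [-3.141, 0.003, 0.541]
wrist_force: [1.4, 0.1, 0.3]
width: 0.0939
finger_force: 0.0
```

```bash
python3 plan.py 0.4525 0.36 0.25 31
```

```text
turn [-0.     0.003  0.   ] cm [  3.42 -11.69  -0.22]
now [0.4834 0.2421 0.2478] [-1.7998e+02  1.7000e-01  3.1000e+01] w 0.0939 t 7.1 q [ 0.36  0.06  1.31 -0.    1.77  1.39]
```

>>> move_arm(deltas=[0,0,0,3,-10.4,0,-1,0,0,0,3,-10.4,0,-1,0,0,0,3,-10.4,0,-1,0,0,0,3,-10.4,0,-1,0,0,0,3,-10.4,0,-1])

```text
time: 7.6
tool_pos: [0.4572, 0.3441, 0.2487]
ee_rot: [3.141, 0.002, 0.54]
wrist_force: [-0.6, -0.2, -0.8]
width: 0.094
finger_force: 0.0
```

```bash
python3 - <<'E'
from meas import *
s=snap('wrist'); P=cloud(s); save(s,'w2.png')
for m in comps(s,(20,120,100),(32,255,255)):
    for zl,zh in((.055,.08),(.005,.03)):
        q=P[m]; q=q[(q[:,2]>zl)&(q[:,2]<zh)]
        if len(q)<30: continue
        d=np.linalg.eigh(np.cov(q[:,:2].T))[1][:,1]
        print(cv2.minAreaRect((q[:,:2]*1000).astype(np.float32)),np.median(q[:,2]),np.degrees(np.arctan2(d[1],d[0])))
E
python3 plan.py 0.4525 0.36 0.031 31
```

```text
((452.1920471191406, 357.3324890136719), (43.09543991088867, 11.703079223632812), 32.57035827636719) 0.06513750687025843 -147.75609221416337
((451.2705993652344, 357.1582946777344), (199.22274780273438, 13.761495590209961), 30.738201141357422) 0.015218410126456694 -148.88965346308024
((480.8832702636719, 200.82907104492188), (76.12146759033203, 10.99152946472168), 20.8463134765625) 0.0107713613731526 -161.55499656838597
((389.5616760253906, 166.20852661132812), (20.07039451599121, 10.204631805419922), 21.236242294311523) 0.010529555272844049 -142.57460749591516
turn [ 0.001  0.001 -0.002] cm [ 0.43 -1.68 21.8 ]
now [0.4576 0.3437 0.2491] [1.7995e+02 9.0000e-02 3.0880e+01] w 0.0938 t 7.65 q [ 0.55  0.13  1.23 -0.    1.78  1.58]
```

View pics/w2.png

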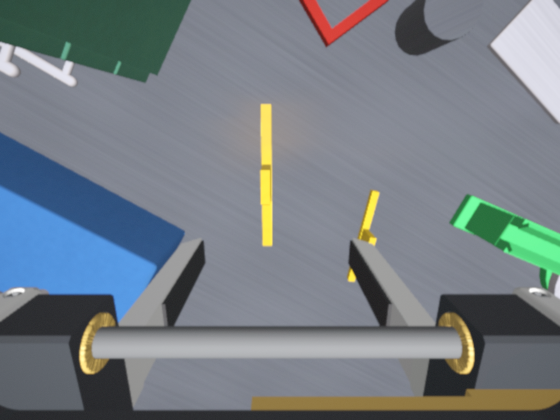

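The wrist view shows the large bar's tab at (266,185) between the fingers, with a measured centre of (0.452, 0.3575). The small bar at (365,237) is well clear.

>>> move_arm(deltas=[0,0,0,0.2,-1.5,3,-1,0,0,0,0.2,-1.5,8,-1,0,0,0,0.2,-1.5,13,-1,0,0,0,0.2,-1.5,17,-1,0,0,0,0.2,-1.5,20,-1,0,0,0,0.2,-1.5,21.8,-1,0,0,0,0.2,-1.5,21.8,-1,0,0,0,0.2,-1.5,21.8,-1])

```text
time: 8.45
tool_pos: [0.452, 0.3579, 0.0323]
ee_rot: [3.141, -0.0, 0.539]
wrist_force: [0.6, 0.4, 0.5]
width: 0.0938
finger_force: 0.0
```

>>> move_arm(deltas=[0,0,0,0,0,0,1,0,0,0,0,0,0,1,0,0,0,0,0,0,1,0,0,0,0,0,0,1,0,0,0,0,0,0,1,0,0,0,0,0,0,1,0,0,0,0,0,0,1,0,0,0,0,0,0,1])

```text
time: 9.25
tool_pos: [0.4511, 0.3591, 0.0317]
ee_rot: [3.142, 0.0, 0.541]
wrist_force: [0.7, 0.6, -0.4]
width: 0.0333
finger_force: 0.0
```

>>> move_arm(deltas=[0,0,0,0,0,0,1,0,0,0,0,0,0,1,0,0,0,0,0,0,1,0,0,0,0,0,0,1,0,0,0,0,0,0,1,0,0,0,0,0,0,1])

```text
time: 9.85
tool_pos: [0.4514, 0.3589, 0.0318]
ee_rot: [3.141, -0.0, 0.541]
wrist_force: [1.0, -1.3, -0.2]
width: 0.0115
finger_force: 30.0
```

>>> move_arm(deltas=[0,0,0,0,0,-2,1,0,0,0,0,0,-6,1,0,0,0,0,0,-10,1,0,0,0,0,0,-14,1,0,0,0,0,0,-17,1,0,0,0,0,0,-19,1,0,0,0,0,0,-19,1,0,0,0,0,0,-19,1])

```text
time: 10.65
tool_pos: [0.4505, 0.359, 0.22]
ee_rot: [-3.141, 0.003, 0.541]
wrist_force: [0.3, -0.4, -5.1]
width: 0.0119
finger_force: 30.0
```

```bash
python3 plan.py 0.571 0.0145 0.22 98.5
```

```text
turn [-0.002  0.002 -1.178] cm [-7.410e+00  3.573e+01  1.000e-02]
now [0.4505 0.359  0.22  ] [-1.7999e+02  1.5000e-01  3.1000e+01] w 0.0119 t 10.65 q [0.57 0.15 1.28 0.   1.72 1.6 ]
```

>>> move_arm(deltas=[0,0,-0.14,-0.9,4,0,1,0,0,-0.28,-1.8,8.5,0,1,0,0,-0.43,-2.7,13,0,1,0,0,-0.57,-3.6,17.5,0,1,0,0,-0.72,-4.5,22,0,1,0,0,-0.86,-5.4,26,0,1,0,0,-1,-6.4,30.5,0,1,0,0,-1.1,-7,33.5,0,1])

```text
time: 11.45
tool_pos: [0.5627, 0.0332, 0.218]
ee_rot: [-3.136, -0.0, 1.644]
wrist_force: [0.8, 1.4, -4.1]
width: 0.0119
finger_force: 30.0
```

>>> move_arm(deltas=[0,0,-0.078,2,1.1,0,1,0,0,-0.078,2,1.1,0,1,0,0,-0.078,2,1.1,0,1,0,0,-0.078,2,1.1,0,1])

```text
time: 11.85
tool_pos: [0.5722, 0.0568, 0.22]
ee_rot: [-3.138, -0.0, 1.719]
wrist_force: [-0.3, 0.6, -3.7]
width: 0.0122
finger_force: 30.0
```

```bash
python3 plan.py 0.571 0.0145 0.22 98.5
python3 - <<'E'
from meas import *
for n in('wrist','side'):
    s=snap(n); P=cloud(s); save(s,n+'3.png')
    for m in comps(s,(20,120,100),(32,255,255)):
        q=P[m]; q=q[(q[:,2]>.17)]
        if len(q)<30: continue
        d=np.linalg.eigh(np.cov(q.T))[1][:,2]
        print(n,cv2.minAreaRect((q[:,:2]*1000).astype(np.float32)),np.percentile(q[:,2],[2,50,98]),'ang',np.degrees(np.arctan2(d[1],d[0])),'tilt',np.degrees(np.arcsin(d[2])))
    for m in comps(s,(50,120,60),(75,255,255)):
        q=P[m]; q=q[(q[:,2]>.085)&(q[:,2]<.12)]
        if len(q)>30: print('green',cv2.minAreaRect((q[:,:2]*1000).astype(np.float32)))
E
```

```text
turn [-0.003 -0.    -0.   ] cm [-4.17 -0.74  0.  ]
now [0.5722 0.0568 0.22  ] [-1.798e+02 -1.000e-02  9.849e+01] w 0.0122 t 11.85 q [ 0.    0.14  1.28 -0.    1.72 -0.15]
wrist ((569.564453125, 71.17045593261719), (14.423605918884277, 168.06124877929688), 8.28619384765625) [0.20169817 0.20389704 0.25462475] ang -81.37459835470622 tilt 25.045189134519543
wrist ((560.7274780273438, 85.39388275146484), (1.0267295837402344, 5.148843288421631), 7.352888107299805) [0.32775685 0.33277165 0.33527737] ang 121.2831674444864 tilt 82.26306462349567
wrist ((574.5698852539062, 87.40428924560547), (1.0902119874954224, 5.483736515045166), 10.081501007080078) [0.3268644  0.33246214 0.33553212] ang 81.85345069009183 tilt 81.39221332629548
wrist ((576.4110717773438, 75.37794494628906), (1.1291898488998413, 16.43840980529785), 9.71107292175293) [0.32840238 0.33719793 0.33949316] ang 99.16417167324832 tilt 37.19209103072366
wrist ((562.35595703125, 74.43128204345703), (1.0374466180801392, 14.244158744812012), 7.88887882232666) [0.33044016 0.33708193 0.33982011] ang -80.74990893778329 tilt -38.9401842336241
wrist ((560.29736328125, 74.14395904541016), (75.76962280273438, 4.625123500823975), 8.4384183883667) [0.34087438 0.34435612 0.34644118] ang -171.48514307173588 tilt 1.334656678642726
green ((549.3380126953125, 41.496883392333984), (12.979378700256348, 66.5082778930664), 7.58997106552124)
side ((565.6885986328125, 96.77677154541016), (14.890846252441406, 120.48516845703125), 8.611457824707031) [0.19414631 0.20608442 0.25674291] ang 98.76579578446807 tilt -27.7205857534756
green ((565.9622192382812, 27.487293243408203), (44.31102752685547, 104.35010528564453), 8.571483612060547)
```

View pics/wrist3.png

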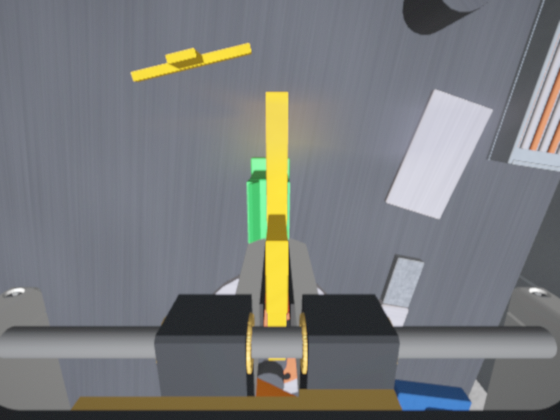

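The wrist view shows the bar held level over the channel (green at (268,200)), but it needs 42 mm inward and about 8 mm sideways. I'll correct that, come down to just above the lips and check.

>>> move_arm(deltas=[0,0,0,-2,-0.4,0,1,0,0,0,-4.15,-0.85,0,1,0,0,0,-4.15,-0.85,0,1,0,0,0,-4.15,-0.85,3,1,0,0,0,-4.15,-0.85,6,1,0,0,0,-4.15,-0.85,7.5,1,0,0,0,-4.15,-0.85,7.5,1,0,0,0,-4.15,-0.85,7.5,1])

```text
time: 12.75
tool_pos: [0.5713, 0.0146, 0.1477]
ee_rot: [3.141, 0.0, 1.719]
wrist_force: [0.3, 0.4, -3.8]
width: 0.0116
finger_force: 30.0
```

```bash
cat > chk.py <<'E'
from meas import *
for n in('side','top'):
    s=snap(n); P=cloud(s); save(s,n+'4.png',(200,100,420,320),2)
    for m in comps(s,(20,120,60),(34,255,255),20):
        q=P[m]; q=q[(q[:,2]>.07)&(q[:,2]<.145)&(abs(q[:,0]-.57)<.1)]
        if len(q)<20: continue
        d=np.linalg.eigh(np.cov(q[:,:2].T))[1][:,1]
        print(n,cv2.minAreaRect((q[:,:2]*1000).astype(np.float32)),'z',np.percentile(q[:,2],[2,50,98]).round(4),'ang',np.degrees(np.arctan2(d[1],d[0])))
    for m in comps(s,(50,120,60),(75,255,255)):
        q=P[m]; q=q[(q[:,2]>.085)&(q[:,2]<.12)]
        if len(q)>30: print(n,'green',cv2.minAreaRect((q[:,:2]*1000).astype(np.float32)))
E
python3 plan.py 0.57 0.0145 0.112 98.5; python3 chk.py
```

```text
turn [0.001 0.    0.   ] cm [ 0.01 -0.13  3.57]
now [0.5713 0.0146 0.1477] [1.7994e+02 1.0000e-02 9.8500e+01] w 0.0116 t 12.75 q [-0.07  0.15  1.41  0.    1.57 -0.22]
side ((566.070068359375, 61.46158218383789), (19.813987731933594, 107.87712097167969), 8.701476097106934) z [0.1183 0.132  0.1408] ang 97.11700818705987
side green ((566.0958251953125, 27.137893676757812), (44.304954528808594, 102.3341293334961), 7.870945453643799)
top ((586.820556640625, -74.19622802734375), (10.948209762573242, 14.917328834533691), 4.319973945617676) z [0.1289 0.1336 0.137 ] ang 112.554397553783
top green ((547.7456665039062, 67.00817108154297), (12.82861614227295, 17.54899787902832), 11.32349681854248)
```

View pics/side4.png

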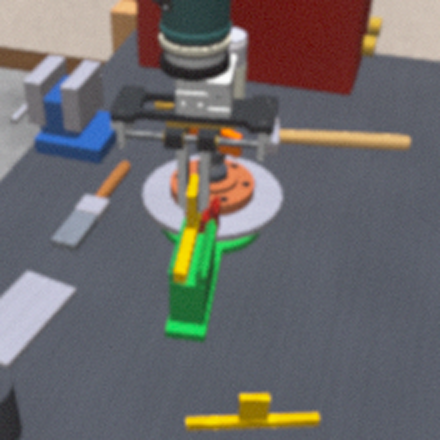

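Run:
```python
from meas import *
s=snap('side'); P=cloud(s)
hsv=cv2.cvtColor(s['image'],cv2.COLOR_RGB2HSV)
n=np.array([np.sin(np.radians(98.5)),-np.cos(np.radians(98.5))]); t=np.array([np.cos(np.radians(98.5)),np.sin(np.radians(98.5))])
for nm,m,zl,zh in(('bar',cv2.inRange(hsv,(20,120,60),(34,255,255))>0,.127,.137),('green',cv2.inRange(hsv,(50,120,60),(75,255,255))>0,.1,.11)):
    q=P[m]; q=q[(q[:,2]>zl)&(q[:,2]<zh)&(abs(q[:,0]-.57)<.06)&(q[:,1]>-.05)&(q[:,1]<.14)]
    a=(q[:,:2]-[.594,-.1445]); l,w=a@t,a@n
    for lo in(.12,.15,.18,.21,.24):
        k=(l>lo)&(l<lo+.03)
        if k.sum()>4: print(nm,lo,k.sum(),'across mm',(np.percentile(w[k],[3,50,97])*1000).round(1))
```

```text
bar 0.15 6 across mm [-5.8 -5.7 -4.9]
bar 0.18 55 across mm [-5.8  0.   7.4]
bar 0.21 56 across mm [-5.9  0.2  7.2]
bar 0.24 53 across mm [-5.8  0.9  7.3]
green 0.12 18 across mm [-21.5 -19.  -14.9]
green 0.15 31 across mm [-22.1 -18.3  17.8]
green 0.18 32 across mm [-21.7 -17.6  17.7]
green 0.21 22 across mm [-22.  -17.4  17.5]
```

The bar is centred over the channel to within about 2 mm, well inside the flare, so I'll lower it.

>>> move_arm(deltas=[0,0,0,0,-0.1,0.7,1,0,0,0,0,-0.1,1.4,1,0,0,0,0,-0.1,2,1,0,0,0,0,-0.1,2.4,1,0,0,0,0,-0.1,2.7,1,0,0,0,0,-0.1,2.7,1])

```text
time: 13.5
tool_pos: [0.5695, 0.0142, 0.119]
ee_rot: [-3.14, -0.0, 1.719]
wrist_force: [-0.1, -0.2, -4.1]
width: 0.0117
finger_force: 30.0
```

>>> move_arm(deltas=[0,0,0,0,0,0.3,1,0,0,0,0,0,0.5,1,0,0,0,0,0,0.7,1,0,0,0,0,0,0.7,1,0,0,0,0,0,0.7,1])

```text
time: 14.0
tool_pos: [0.5699, 0.0141, 0.1128]
ee_rot: [-3.142, 0.0, 1.719]
wrist_force: [-0.5, -0.8, -4.9]
width: 0.0117
finger_force: 30.0
```

>>> move_arm(deltas=[0,0,0,0,0,0.1,1,0,0,0,0,0,0.1,1,0,0,0,0,0,0.1,-1,0,0,0,0,0,0.1,-1,0,0,0,0,0,0.1,-1,0,0,0,0,0,0.1,-1,0,0,0,0,0,0.1,-1,0,0,0,0,0,0.1,-1])

```text
time: 14.8
tool_pos: [0.57, 0.0142, 0.112]
ee_rot: [3.141, 0.0, 1.719]
wrist_force: [-0.6, 0.9, -0.7]
width: 0.0563
finger_force: 0.0
```

>>> move_arm(deltas=[0,0,0,0,0,0,-1,0,0,0,0,0,0,-1,0,0,0,0,0,-3,-1,0,0,0,0,0,-8,-1,0,0,0,0,0,-12,-1,0,0,0,0,0,-14,-1,0,0,0,0,0,-14,-1,0,0,0,0,0,-14,-1])

```text
time: 15.6
tool_pos: [0.5698, 0.0142, 0.2511]
ee_rot: [-3.141, -0.0, 1.719]
wrist_force: [0.9, -0.4, 0.4]
width: 0.0941
finger_force: 0.0
```

```bash
python3 plan.py 0.594 -0.144 0.25 158
python3 - <<'E'
from meas import *
t=np.array([np.cos(np.radians(98.5)),np.sin(np.radians(98.5))]); n=np.array([t[1],-t[0]])
for nm in('wrist','side'):
    s=snap(nm); P=cloud(s); save(s,nm+'5.png')
    hsv=cv2.cvtColor(s['image'],cv2.COLOR_RGB2HSV); q=P[cv2.inRange(hsv,(20,120,60),(34,255,255))>0]
    q=q[(abs(q[:,0]-.57)<.08)&(q[:,1]>-.12)&(q[:,1]<.16)]
    for z0,z1 in((.085,.105),(.135,.16)):
        k=q[(q[:,2]>z0)&(q[:,2]<z1)]
        if len(k)<10: continue
        a=k[:,:2]-[.594,-.1445]; l,w=a@t,a@n
        print(nm,len(k),'l',np.percentile(l,[1,99]).round(4),'w',np.percentile(w,[3,50,97]).round(4),'slope dz/dl',np.polyfit(l,k[:,2],1).round(4),'zmed',np.median(k[:,2]).round(4),'dw/dl',np.polyfit(l,w,1)[0].round(3))
    for m in comps(s,(8,150,120),(18,255,255)):
        k=P[m];k=k[(k[:,2]>.15)&(k[:,2]<.18)]
        if len(k)>30:print('paddle',cv2.minAreaRect((k[:,:2]*1000).astype(np.float32)))
E
```

```text
turn [-0.    -0.    -1.039] cm [-16.     0.06   0.11]
now [0.5698 0.0142 0.2511] [-179.97   -0.     98.48] w 0.0941 t 15.6 q [-0.07  0.13  1.24 -0.    1.78 -0.22]
wrist 1437 l [0.0616 0.2579] w [-0.0071 -0.0005  0.0058] slope dz/dl [-0.0002  0.0953] zmed 0.0952 dw/dl -0.001
wrist 511 l [0.1378 0.1816] w [-0.0064 -0.0006  0.0044] slope dz/dl [-0.0292  0.1496] zmed 0.1451 dw/dl -0.012
paddle ((622.0859375, -153.16790771484375), (10.582977294921875, 30.16646957397461), 50.2295036315918)
side 270 l [0.0613 0.2595] w [-0.0082 -0.0034  0.0075] slope dz/dl [-0.0093  0.0975] zmed 0.0967 dw/dl 0.012
side 80 l [0.1379 0.1826] w [-0.0071 -0.0023  0.0042] slope dz/dl [-0.0721  0.1567] zmed 0.146 dw/dl 0.015
paddle ((590.9776000976562, -144.3140411376953), (13.103682518005371, 89.06871032714844), 68.60936737060547)
```

View pics/wrist5.png

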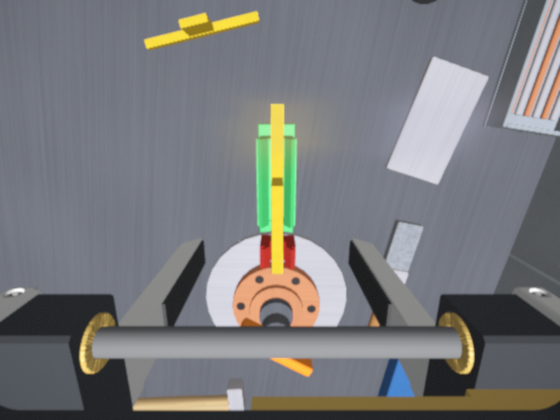

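The wrist view shows the bar lying in the green channel (277,180) and through the red slot (277,250). Its top is at 95 mm, it is level, and it is centred 160 mm from the axis. Now I'll regrip the handle, whose paddle points at about 158.5°.

>>> move_arm(deltas=[0,0,-1.047,-16,0.1,0,-1,0,0,-1.047,-16,0.1,0,-1,0,0,-1.047,-16,0.1,0,-1,0,0,-1.047,-16,0.1,0,-1,0,0,-1.047,-16,0.1,0,-1,0,0,-1.047,-16,0.1,0,-1,0,0,-1.047,-16,0.1,0,-1,0,0,-1.047,-16,0.1,0,-1])

```text
time: 16.5
tool_pos: [0.5937, -0.1439, 0.2492]
ee_rot: [-3.141, -0.004, 2.766]
wrist_force: [0.3, 0.3, -0.4]
width: 0.0942
finger_force: 0.0
```

```bash
python3 plan.py 0.5945 -0.1443 0.14 158.5
python3 - <<'E'
from meas import *
for nm in('wrist',):
    s=snap(nm); P=cloud(s)
    for m in comps(s,(5,120,120),(19,255,255)):
        k=P[m];k=k[(k[:,2]>.155)&(k[:,2]<.18)]
        if len(k)>30:print('paddle',cv2.minAreaRect((k[:,:2]*1000).astype(np.float32)))
E
```

```text
turn [-0.    -0.004 -0.   ] cm [-1.400e-01 -1.000e-02  1.092e+01]
now [ 0.5937 -0.1439  0.2492] [-179.98   -0.26  158.49] w 0.0942 t 16.5 q [-0.33  0.22  1.13 -0.    1.79 -1.53]
paddle ((590.9725341796875, -145.62669372558594), (11.270658493041992, 87.92388916015625), 68.23707580566406)
```

>>> move_arm(deltas=[0,0,0,0,0,3,-1,0,0,0,0,0,7,-1,0,0,0,0,0,10,-1,0,0,0,0,0,11,-1,0,0,0,0,0,11,-1,0,0,0,0,0,11,1,0,0,0,0,0,11,1,0,0,0,0,0,11,1])

```text
time: 17.35
tool_pos: [0.5956, -0.1443, 0.1441]
ee_rot: [3.141, 0.004, 2.766]
wrist_force: [0.1, 1.1, -0.1]
width: 0.0739
finger_force: 0.0
```

>>> move_arm(deltas=[0,0,0,0,0,0,1,0,0,0,0,0,0,1,0,0,0,0,0,0,1,0,0,0,0,0,0,1,0,0,0,0,0,0,1,0,0,0,0,0,0,1,0,0,0,0,0,0,1,0,0,0,0,0,0,1])

```text
time: 18.15
tool_pos: [0.5935, -0.1465, 0.1418]
ee_rot: [-3.136, -0.0, 2.764]
wrist_force: [-1.8, -6.7, 0.2]
width: 0.0117
finger_force: 30.0
```

>>> move_arm(deltas=[0,0,0,0,0,0,1,0,0,0,0,0,0,1,0,0,0,0,0,0,1,0,0,0,0,0,0,1])

```text
time: 18.55
tool_pos: [0.5935, -0.1465, 0.1418]
ee_rot: [-3.137, -0.0, 2.764]
wrist_force: [-2.3, -5.7, -0.2]
width: 0.012
finger_force: 30.0
```

>>> move_arm(deltas=[0,0,0.12,0,0,0,1,0,0,0.25,0,0,0,1,0,0,0.38,0,0,0,1,0,0,0.5,0,0,0,1,0,0,0.62,0,0,0,1,0,0,0.74,0,0,0,1,0,0,0.86,0,0,0,1,0,0,0.98,0,0,0,1])

```text
time: 19.35
tool_pos: [0.5929, -0.147, 0.1417]
ee_rot: [-3.137, 0.004, 1.779]
wrist_force: [-4.2, -6.7, 1.5]
width: 0.0118
finger_force: 30.0
```

```bash
python3 -c "
from h import *
o=robot.get_obs();print(o['wrist_torque'],o['wrist_force'],np.degrees(o['ee_rot']),o['joint_torque'])"
```

```text
[-1.01750201  0.55797037  0.20247051] [-4.18507825 -6.68826447  1.45701542] [-179.746321      0.2473484   101.93882002] [  4.41020966 -39.76074457 -30.18031597   2.36766614  -0.46745125
  -0.75911321]
```

>>> move_arm(deltas=[0,0,0.06,0,0,0,1,0,0,0.12,0,0,0,1,0,0,0.16,0,0,0,1,0,0,0.16,0,0,0,1])

```text
time: 19.75
tool_pos: [0.5928, -0.147, 0.1418]
ee_rot: [-3.138, 0.005, 1.623]
wrist_force: [-3.7, -7.3, 0.6]
width: 0.0116
finger_force: 30.0
```

```bash
python3 -c "
from h import *
o=robot.get_obs();print(o['wrist_torque'],o['wrist_force'],np.degrees(o['ee_rot']),o['joint_torque'])"; python3 tab.py
```

```text
[-0.99170192  0.57497563  0.13598203] [-3.73527923 -7.32981465  0.55227758] [-179.78047702    0.2819229    93.00297162] [  4.54159588 -39.70551968 -30.23275137   2.35796615  -0.52689096
   0.27548566]
green [0.5859 0.032 ] 93 r 0.1767 ang 92.6 ((10.492630958557129, 97.32967376708984), 10.988415718078613)
green [0.5529 0.0268] 143 r 0.1761 ang 103.5 ((11.41903018951416, 99.0532455444336), 8.397171974182129)
red [ 0.6002 -0.0568] 19 r 0.0879 ang 86.0 ((6.747402667999268, 20.070226669311523), 7.862418174743652)
red [ 0.5701 -0.0604] 17 r 0.0874 ang 105.9 ((5.487303733825684, 17.11939239501953), 2.255941152572632)
```

>>> move_arm(deltas=[0,0,0.03,0,0,0,1,0,0,0.06,0,0,0,1,0,0,0.06,0,0,0,1])

```text
time: 20.1
tool_pos: [0.5928, -0.147, 0.1418]
ee_rot: [-3.138, 0.005, 1.565]
wrist_force: [-4.2, -6.3, 0.0]
width: 0.0126
finger_force: 31.1
```

```bash
python3 -c "
from h import *
o=robot.get_obs();print(o['wrist_torque'],o['wrist_force'],np.degrees(o['ee_rot']),o['joint_torque'])"
```

```text
[-1.11561523  0.65116372  0.58746986] [-4.15997359 -6.31366823  0.03933451] [-179.78751739    0.31452402   89.65852862] [  4.04190212 -39.74632859 -30.19799352   2.51326829  -0.55204142
   0.74211705]
```

The torque rose from 0.2 to 0.59 N m, so the handle is at its stop. I'll release, withdraw and check.

>>> move_arm(deltas=[0,0,0,0,0,0,-1,0,0,0,0,0,0,-1,0,0,0,0,0,0,-1,0,0,0,0,0,0,-1,0,0,0,0,0,0,-1,0,0,0,0,0,0,-1,0,0,0,0,0,0,-1,0,0,0,0,0,0,-1])

```text
time: 20.9
tool_pos: [0.5945, -0.1439, 0.1418]
ee_rot: [-3.142, 0.0, 1.566]
wrist_force: [-0.3, -0.6, 0.1]
width: 0.0725
finger_force: 0.0
```

>>> move_arm(deltas=[0,0,0,0,0,-3,-1,0,0,0,0,0,-7,-1,0,0,0,0,0,-11,-1,0,0,0,-5,0,-14,-1,0,0,0,-10,0,-14,-1,0,0,0,-14,0,-14,-1,0,0,0,-14,0,-14,-1,0,0,0,-14,0,-14,-1])

```text
time: 21.7
tool_pos: [0.5935, -0.2849, 0.281]
ee_rot: [-3.141, -0.001, 1.564]
wrist_force: [-0.3, 0.5, -0.7]
width: 0.0942
finger_force: 0.0
```

```bash
python3 plan.py .57 0 .25 90; python3 tab.py
python3 - <<'E'
from meas import *
t=np.array([np.cos(np.radians(98.5)),np.sin(np.radians(98.5))]); n=np.array([t[1],-t[0]])
for nm in('wrist','side','top'):
    s=snap(nm); P=cloud(s); save(s,nm+'6.png')
    hsv=cv2.cvtColor(s['image'],cv2.COLOR_RGB2HSV); q=P[cv2.inRange(hsv,(20,120,60),(34,255,255))>0]
    q=q[(abs(q[:,0]-.57)<.08)&(q[:,1]>-.12)&(q[:,1]<.16)]
    k=q[(q[:,2]>.085)&(q[:,2]<.105)]
    if len(k)>10:
        a=k[:,:2]-[.594,-.1445]; l,w=a@t,a@n
        print(nm,len(k),'l',np.percentile(l,[1,99]).round(4),'w',np.percentile(w,[3,50,97]).round(4),'dz/dl',np.polyfit(l,k[:,2],1)[0].round(4),'zmed',np.median(k[:,2]).round(4),'dw/dl',np.polyfit(l,w,1)[0].round(3))
    for m in comps(s,(5,120,120),(19,255,255)):
        k=P[m];k=k[(k[:,2]>.155)&(k[:,2]<.18)]
        if len(k)>30:print(nm,'paddle',cv2.minAreaRect((k[:,:2]*1000).astype(np.float32)))
E
```

```text
turn [-0.001 -0.001 -0.007] cm [28.47 -2.54  3.14]
now [ 0.5935 -0.2849  0.281 ] [-1.7994e+02 -7.0000e-02  8.9600e+01] w 0.0942 t 21.7 q [-0.53  0.34  0.92  0.    1.88 -0.53]
green [0.5854 0.032 ] 95 r 0.1767 ang 92.8 ((9.535442352294922, 97.45447540283203), 10.888364791870117)
green [0.5529 0.0268] 142 r 0.1761 ang 103.5 ((11.485356330871582, 99.1192855834961), 8.413355827331543)
red [ 0.5992 -0.0567] 17 r 0.088 ang 86.6 ((6.536386013031006, 19.615570068359375), 7.723334312438965)
red [ 0.5695 -0.0605] 18 r 0.0875 ang 106.2 ((6.08179235458374, 17.846107482910156), 10.735321998596191)
wrist paddle ((592.19580078125, -147.0222625732422), (11.995966911315918, 87.97692108154297), 3.5481765270233154)
side 243 l [0.0608 0.2604] w [-0.0115 -0.0045  0.004 ] dz/dl -0.0078 zmed 0.0966 dw/dl -0.021
side paddle ((979.5089721679688, -855.2716064453125), (25.209732055664062, 591.8363037109375), 24.237401962280273)
side paddle ((591.3593139648438, -145.48231506347656), (12.316225051879883, 91.84481811523438), 2.9171345233917236)
top 269 l [0.0646 0.2596] w [-0.0079  0.0006  0.0089] dz/dl -0.0014 zmed 0.0957 dw/dl -0.04
top paddle ((594.411376953125, -143.1212615966797), (12.352007865905762, 86.13966369628906), 3.2113664150238037)
```

View pics/top_now.png

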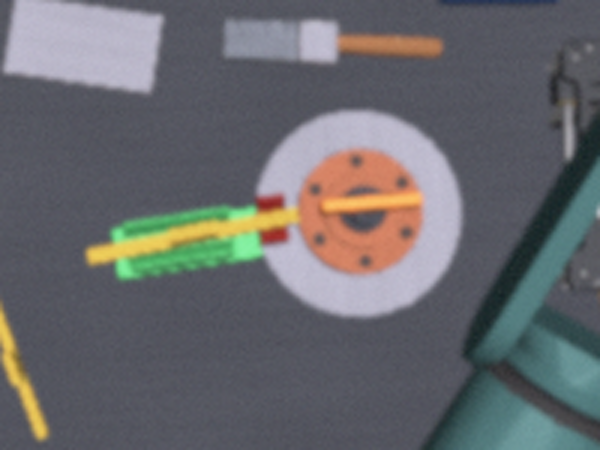

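The top crop shows the bar lying through the channel and the red slot. The paddle is at 93.2°, nearly in line with the bar, which puts the clamp at about 1.56–1.6 rad. The gripper is clear, so I'm handing in.

```bash
python3 -c "
from bench import robot
print(robot.close_job())"
```

```text
the job is handed in; nothing more can be done
None
```

The job is handed in, but no verdict came back: by my last camera check the large bar lies flat through the channel and red slot, and the clamp handle is at its tight stop (about 1.56–1.6 rad); bystanders were not re-measured.

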